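# Stand the ribbed plate up against the fence and back it with the square bar

### The arm

A 7-joint arm with a two-finger parallel gripper is mounted at the origin on the work surface. World frame = base frame: x ahead of the robot, y to its left, z up, the work surface at z = 0. Lengths are in m, angles in degrees, forces in N, time in s.
With the tool pointing down it reaches from about 0.425 to 0.875 m from the base axis. Payload 4.7 kg.
Tool frame: the origin (TCP) lies on the centre line of the jaws, within the pads' length; the fingertips stand ahead of it and the grasp point (between the pads) is the TCP (manip.tip_reach is the z of the fingertips in the tool frame, in m); z points along the fingers, y is the direction in which the jaws open and shut (so a half turn about z gives the same grasp; the last joint's range is limited). The gripper opens to 87 mm and grips with 3 to 60 N. Pads are 19 mm wide; open, the fingers measure 117 mm over their backs; the gripper's body (75 mm by 190 mm) begins 51 mm behind the grasp point.
Start: joints at [0.808, 18.392, -4.016, 83.108, 1.295, 78.541, -3.26], TCP at [0.65, -0, 0.242] pointing down, gripper open.
Joint ranges: [-163.93, 163.93], [-17.29, 119.83], [-79.2, 71.16], [3.27, 140.29], [-89.18, 269.18], [5.43, 117.66], [-154.24, 154.24]. Speed limits (degrees/s): [147.25, 147.25, 180, 180, 180, 180, 180].

### API

Orientations are given as a 3x3 rotation matrix whose columns are the frame's x, y, z axes.
In Python, from bench import manip gives the robot as it stands.
- The arm moves only by the tool carry_out, never from a script. Its argument "increments" is a list of rows, each a list of 3 entries, a list of its own where there are three numbers: the turn, a rotation vector about the tool's x, y, z in degrees, then the shift along the tool's x, y, z in m, then the opening, from 0 (shut) to 1 (fully open). In form: [[[rx, ry, rz], [tx, ty, tz], fingers], ...]. A call has 1 to 10 rows; each row is the pose to reach, as a shift and turn from the pose commanded when the call began, along the tool's axes at that moment; what a row does not reach only later rows make up. A row lasts 1/8 s, in which the tool goes at most 62.5 mm and 10.7 degrees, less where a joint would pass 70% of its speed; a pose out of reach is approached as far as the arm can. A call with a gripper value outside its range is refused whole. The fingers move at their own pace and stop on an object; the grip force is fixed at half the most. Time passes only in rows, so rows that repeat a pose let the fingers close. It gives the time, the measured TCP pose, the force and the opening at its end, in the units of the state.
- manip.read_state(): the state, without advancing time (a new reading comes with each control period).
- manip.snapshot(name): name is "scene" or "side" or "wrist"; returns the picture (420x560x3 uint8, red, green, blue); there is no depth.
- manip.get_calibration(name): a dict with "vfov" (degrees; the focal length in pixels is half the picture's height over the tangent of half this angle, whatever the lens; pixels are square), "cx", "cy" (the principal point, pixels), "dist" ([k1, k2, p1, p2, k3] as OpenCV has them; the pictures are not rectified), "rvec" (rotation vector, rad) and "tvec" (3), from world to camera coordinates, as OpenCV has them. Camera axes: x right, y down, z forward; pixel columns grow to the right and rows downward; lengths in m; the calibration is good to about 2 mm. A picture is of the moment at which its call begins: read the wrist's pose just before it. get_calibration takes no time and is no camera call; for the wrist camera it gives the pose at the moment of the call.
- manip.close_job(): hands the job in, once; it reports no verdict.
The state is a dict: "time": time; "joints": joint angles; "qvel": joint speeds; "effort": joint torques, N m; "eef_pos": TCP position; "orientation": TCP orientation; "force": force on the tool from outside, world axes, zero at the start; "torque": the same for the moment, N m; "finger_gap": finger opening in m.
Only numpy, scipy, OpenCV 4.12 (cv2) and the standard library are available. Lean on these libraries where they do the work, as an engineer would, in place of code of your own. Each camera call takes 0.05 s, during which the arm holds its last target.

### The job

Slide the ribbed aluminium plate along the bench to the steel fence and tip it up against it, pivoting on its foot edge rather than lifted off the bench, until it stands upright and flat on the fence, backed over its whole width. Then stand the square aluminium bar on the bench with a flat side square and close against the middle of the rib on the plate's back, so that the plate cannot fall back. Leave the round rod and the steel weight where they are.

Things in the scene. Friction and masses are not known exactly. Their poses are not given: they have to be found in the camera images.
- fence: Fixed dark steel fence: an upright wall 200 mm long, 10 mm thick, 130 mm high. Origin on the bench, in the middle of the foot of its smooth working face; x along the fence, z up; the working face is the plane y = 0, looking to -y, with bare bench in front. Behind the wall (y 10 to 80 mm): two ribs up to 68 mm high and an 8 mm foot plate.
- plate_mid (a point): Centre of the loose aluminium plate (about 0.5 kg), half-way through it: 90 mm wide (x), 120 mm long (y), 16 mm thick (z), with a rib on its underside. It starts on the bench resting on its foot edge (+y end, towards the fence) and on the rib, sloping 20.6 deg with the -y end up. Stood up, its +y end face is on the bench (y axis down) and its top face (+z) lies flat on the fence.
- plate_foot (a point): Middle of the plate's foot: centre of its +y end face, 60 mm from the plate's centre. Axes as the plate's.
- plate_edge (a point): Middle of the lower edge of the plate's raised end: 60 mm along -y and 8 mm along -z from the plate's centre. At the start it hangs free, 42 mm above the bench. With the foot at the fence, pushing this edge towards the fence while moving up with it (an arc of about 120 mm radius about the foot of the fence) tips the plate; under 20 N at first, less as it rises.
- plate_rib (a point): Middle of the outer edge of the rib on the plate's underside: rib 40 mm wide (x), 10 mm thick (y), 30 mm proud of the underside, 25 mm along -y from the plate's centre; this point is 38 mm along -z from it. With the plate upright the rib is level, its middle 85 mm above the bench, and its outer edge 46 mm from the fence's face.
- bar_mid (a point): Loose square aluminium bar, 36 x 36 mm and 120 mm tall, standing on end (about 0.4 kg); this point is its centre, 60 mm above the bench; x and y are square to its flat sides, z along it.
- rod: Bystander: loose round aluminium rod standing on end, 36 mm in diameter, 120 mm tall; origin at the centre of its underside. The bar and the rod may have exchanged places.
- weight: Bystander: loose polished steel weight, 64 mm in diameter, 72 mm tall with its knob; origin at the centre of its underside.
Mind the look-alikes: they are no part of the job. Leave any yellow look-alike of the part that bears bar_mid alone.

How it is judged:
By the outcome, as a careful person would: the job done as asked, in the order asked, and still so for the second after the job is handed in, with the robot touching nothing.
It also fails if it takes over 64 s, if anything falls off the work surface, if the arm or the gripper's body presses on something with over 40 N, if the wrist force passes 120 N, or if a joint passes its speed limit or range.

## Working session

There is one attempt and no reset: what is moved stays moved. The work goes in short steps, Python scripts to look and compute and a tool call to move; the robot and the scene stay as the last step left them, time stands still between calls to the robot, and variables do not carry over. Pictures are saved under pics/ and viewed, and the job is handed in when it is done.

Besides the shell and the picture viewer there is one more tool, called in YAML: its name, and indented under it one key for each argument. carry_out: Moves the arm, as the interface text tells. Its arguments: {"type":"object","properties":{"increments":{"type":"array"}},"required":["increments"]}

```bash
ls; mkdir -p pics; python3 - <<'E'
from bench import manip
import cv2,json
print(manip.read_state()); print(manip.tip_reach)
for n in ["scene","side","wrist"]:
    print(n,manip.get_calibration(n))
    cv2.imwrite(f"pics/{n}0.png",manip.snapshot(n)[:,:,::-1])
E
```

```text
pics
{'time': 0.0, 'joints': array([ 0.80816028, 18.43984743, -4.01494297, 83.17752908,  1.29526192,
       78.54022745, -3.26035114]), 'qvel': array([ 0.10045256,  0.01734087, -0.07286015, -0.05418495,  0.08399342,
       -0.08365953, -0.02101564]), 'effort': array([-2.58547143e-04, -4.91284704e+01, -4.03903294e-01, -3.12526345e+01,
       -6.40594075e-02,  4.37659642e-02,  1.61017233e-04]), 'eef_pos': array([ 6.49464493e-01, -6.08356529e-05,  2.40429456e-01]), 'orientation': array([[-1.39005906e-05,  9.99998078e-01, -1.96078688e-03],
       [ 9.99999994e-01,  1.36849369e-05, -1.09996628e-04],
       [-1.09969584e-04, -1.96078840e-03, -9.99998072e-01]]), 'force': array([ 0.29819753, -0.8799255 ,  1.07658295]), 'torque': array([ 0.02528178,  0.0674045 , -0.03861306]), 'finger_gap': 0.08709662895863139}
0.019
scene {'vfov': 55.025466414815334, 'cx': 280.72835530760875, 'cy': 206.03746653819772, 'dist': array([0.01733662, 0.        , 0.        , 0.        , 0.        ]), 'rvec': array([ 2.02504722,  1.58541778, -0.52180976]), 'tvec': array([-0.08339846, -0.40759832,  1.25890601])}
side {'vfov': 48.10453526765371, 'cx': 291.11572224946576, 'cy': 217.48660206015705, 'dist': array([-0.01280468,  0.        ,  0.        ,  0.        ,  0.        ]), 'rvec': array([ 0.98419489, -2.38895663,  1.13902093]), 'tvec': array([0.35360479, 0.34922627, 0.60391967])}
wrist {'vfov': 62.72798446546981, 'cx': 277.7296800368159, 'cy': 209.76139577171472, 'dist': array([-0.07569235,  0.        ,  0.        ,  0.        ,  0.        ]), 'rvec': array([-2.86955088e+00,  4.99476124e-04,  1.59914257e-03]), 'tvec': array([-0.64971796, -0.03171689,  0.38943051])}
```

View pics/scene0.png

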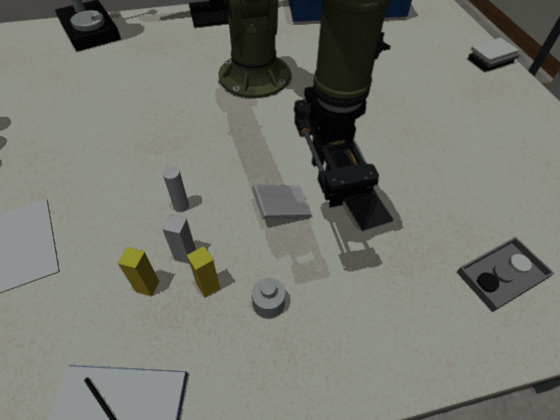

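View pics/side0.png

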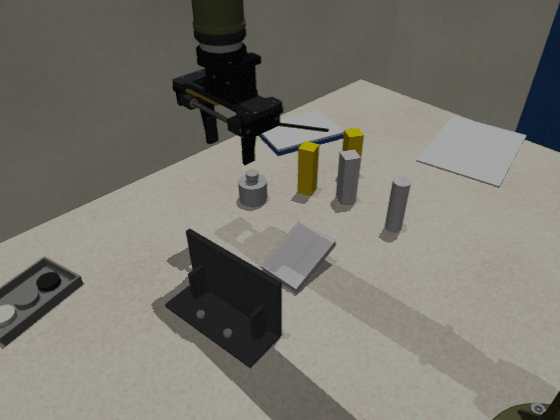

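View pics/wrist0.png

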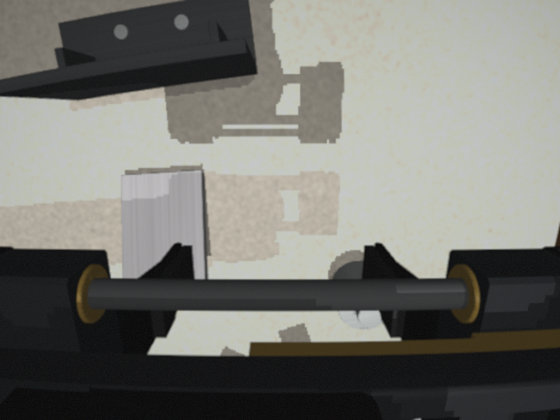

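```bash
cat > h.py <<'E'
import cv2,numpy as np
from bench import manip
def K(c): f=210/np.tan(np.radians(c['vfov']/2)); return np.array([[f,0,c['cx']],[0,f,c['cy']],[0,0,1.]])
def proj(c,P): return cv2.projectPoints(np.array(P,float).reshape(-1,3),c['rvec'],c['tvec'],K(c),c['dist'])[0].reshape(-1,2)
def onz(c,uv,z=0):
    n=cv2.undistortPoints(np.array(uv,float).reshape(-1,1,2),K(c),c['dist']).reshape(-1,2)
    R=cv2.Rodrigues(np.array(c['rvec']))[0]; C=-R.T@c['tvec']
    d=np.c_[n,np.ones(len(n))]@R
    z=np.broadcast_to(z,len(n))
    return C+d*((z-C[2])/d[:,2])[:,None]
def crop(im,x,y,w,h,s,name):
    cv2.imwrite(name,cv2.resize(im[y:y+h,x:x+w],None,fx=s,fy=s,interpolation=cv2.INTER_CUBIC))
E
python3 - <<'E'
from h import *
s=cv2.imread('pics/scene0.png');d=cv2.imread('pics/side0.png');w=cv2.imread('pics/wrist0.png')
crop(s,110,140,200,150,4,'pics/c1.png')
crop(s,240,140,160,120,5,'pics/c1b.png')
crop(d,150,215,200,150,4,'pics/c2.png')
crop(d,230,120,200,150,4,'pics/c3.png')
E
```

```text
(no output)
```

View pics/c1.png

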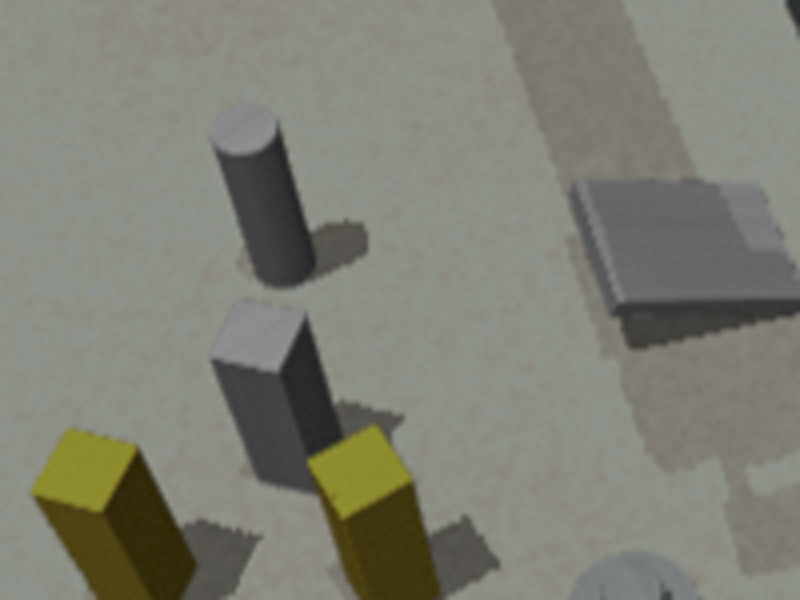

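View pics/c1b.png

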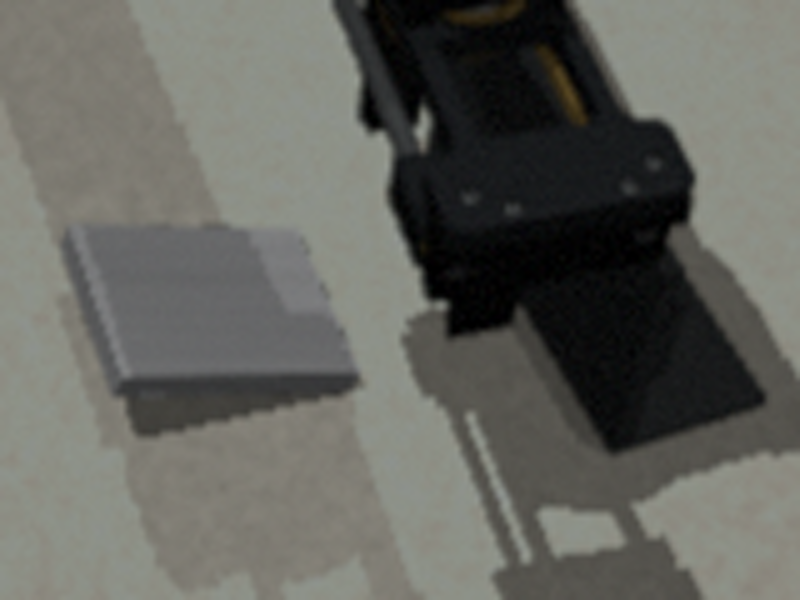

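View pics/c2.png

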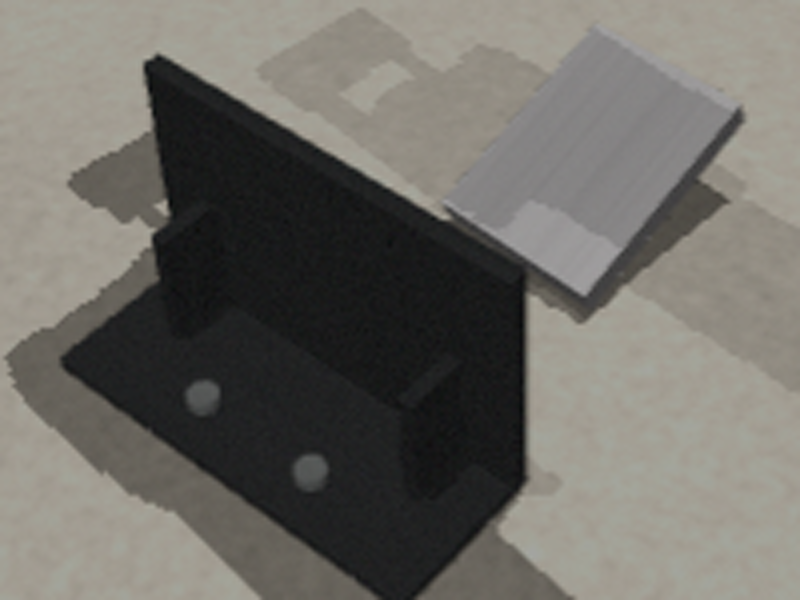

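View pics/c3.png

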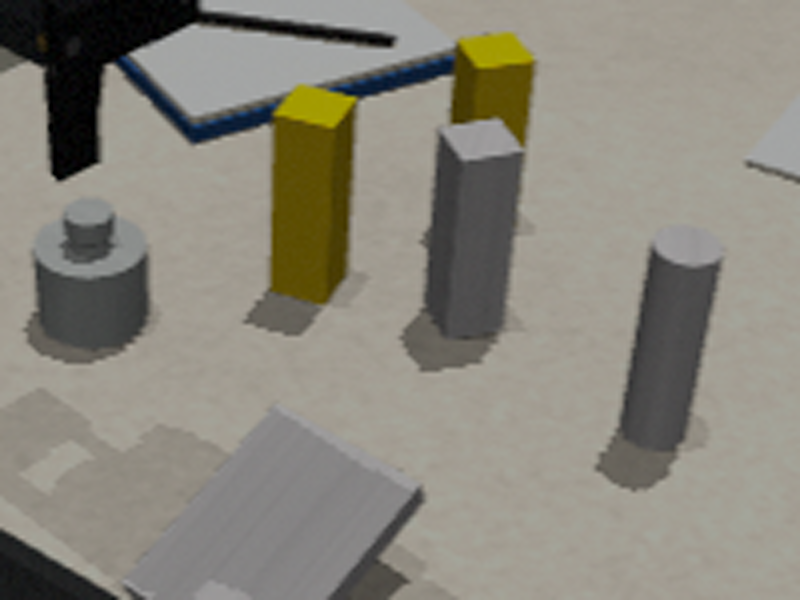

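```bash
python3 - <<'E'
from h import *
S=manip.get_calibration('scene');D=manip.get_calibration('side')
for n,c in(('scene',S),('side',D),('wrist',manip.get_calibration('wrist'))):
    R=cv2.Rodrigues(np.array(c['rvec']))[0];print(n,-R.T@c['tvec'])
c2=lambda p:np.array(p)/4+[150,215]
c3=lambda p:np.array(p)/4+[230,120]
c1=lambda p:np.array(p)/4+[110,140]
np.set_printoptions(precision=4,suppress=True)
def sh(n,P):
    print(n);print(P)
b=onz(D,c3([(440,128),(497,120),(522,152),(462,160)]),.12);sh('bar side',b);print(b.mean(0))
b=onz(S,c1([(242,300),(308,314),(282,374),(213,358)]),.12);sh('bar scene',b);print(b.mean(0))
p=onz(D,c2([(597,27),(742,112),(588,297),(445,207)]),[.0572,.0572,.015,.015]);sh('plate side',p)
p=onz(S,c1([(575,182),(618,306),(800,303),(762,185)]),[.0572,.0572,.015,.015]);sh('plate scene (tail -x,tail +x, foot +x, foot -x)',p)
p=onz(D,c2([(160,55),(525,268),(150,65),(520,280),(65,360),(402,600),(525,485)]),[.13,.13,.13,.13,.008,.008,.008]);sh('fence',p)
sh('rod',onz(D,c3([(686,247)]),.12)); sh('rod sc',onz(S,c1([(247,128)]),.12))
sh('weight',onz(D,c3([(90,212)]),.072))
sh('weight',onz(S,[(268,286)],.072))
E
```

```text
scene [ 1.0726417  -0.19310608  0.75504029]
side [0.08360689 0.42829965 0.64906363]
wrist [0.65019247 0.07377194 0.3830953 ]
bar side
[[ 0.6159 -0.2701  0.12  ]
 [ 0.5996 -0.2985  0.12  ]
 [ 0.57   -0.2825  0.12  ]
 [ 0.5873 -0.2537  0.12  ]]
[ 0.5932 -0.2762  0.12  ]
bar scene
[[ 0.576  -0.2806  0.12  ]
 [ 0.5918 -0.2505  0.12  ]
 [ 0.6236 -0.266   0.12  ]
 [ 0.6069 -0.2966  0.12  ]]
[ 0.5996 -0.2734  0.12  ]
plate side
[[ 0.567  -0.0943  0.0572]
 [ 0.4763 -0.0975  0.0572]
 [ 0.4732  0.0083  0.015 ]
 [ 0.5602  0.0153  0.015 ]]
plate scene (tail -x,tail +x, foot +x, foot -x)
[[ 0.4878 -0.1003  0.0572]
 [ 0.5778 -0.0957  0.0572]
 [ 0.5702  0.0109  0.015 ]
 [ 0.4809  0.0138  0.015 ]]
fence
[[0.6249 0.1144 0.13  ]
 [0.4292 0.0907 0.13  ]
 [0.6226 0.1212 0.13  ]
 [0.4262 0.0962 0.13  ]
 [0.6137 0.1921 0.008 ]
 [0.4195 0.168  0.008 ]
 [0.4242 0.0962 0.008 ]]
rod
[[ 0.4589 -0.2707  0.12  ]]
rod sc
[[ 0.4637 -0.2686  0.12  ]]
weight
[[ 0.7425 -0.1291  0.072 ]]
weight
[[ 0.7444 -0.1264  0.072 ]]
```

```bash
python3 - <<'E'
from h import *
w=cv2.imread('pics/wrist0.png')
crop(w,0,0,260,200,3,'pics/w1.png')
E
```

```text
(no output)
```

View pics/w1.png

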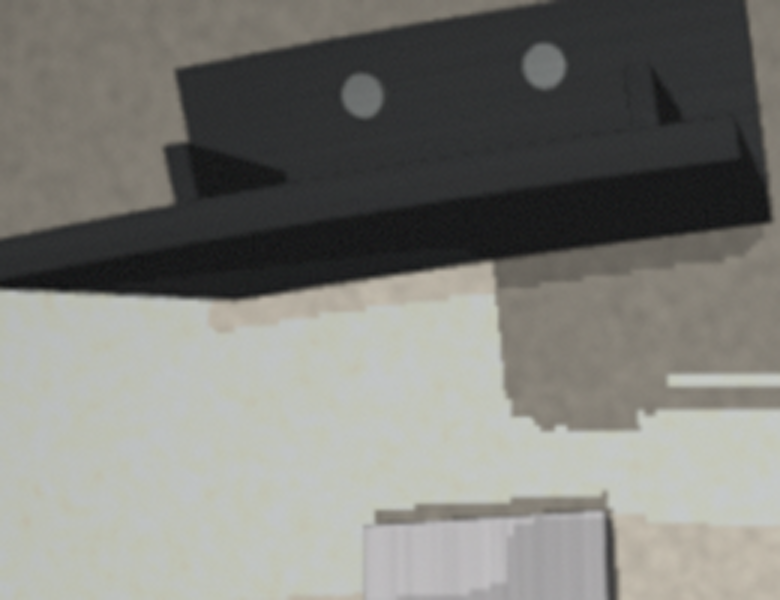

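```bash
python3 - <<'E'
from h import *
np.set_printoptions(precision=4,suppress=True)
W=manip.get_calibration('wrist')
print(onz(W,np.array([(237,298),(770,220),(735,158),(364,526),(606,512)])/3-.33,[0,0,.13,.015,.015]))
print(onz(W,[(206,260)],.035))
D=manip.get_calibration('side');S=manip.get_calibration('scene')
c2=lambda p:np.array(p)/4+[150-.375,215-.375]
print(onz(D,c2([(160,55),(525,268),(525,485)]),[.13,.13,.008]))
E
```

```text
[[0.4318 0.093  0.    ]
 [0.6274 0.1162 0.    ]
 [0.6273 0.1154 0.13  ]
 [0.4779 0.0107 0.015 ]
 [0.5677 0.0153 0.015 ]]
[[ 0.571  -0.0806  0.035 ]]
[[0.6261 0.1142 0.13  ]
 [0.4301 0.0906 0.13  ]
 [0.4252 0.0961 0.008 ]]
```

carry_out:
  increments:
    - [[0,0,-6.8],[-0.138,-0.118,0.1],0.65]
    - [[0,0,-6.8],[-0.138,-0.118,0.1],0.65]
    - [[0,0,-6.8],[-0.138,-0.118,0.1],0.65]
    - [[0,0,-6.8],[-0.138,-0.118,0.1],0.65]
    - [[0,0,-6.8],[-0.138,-0.118,0.1],0.65]
    - [[0,0,-6.8],[-0.138,-0.118,0.15],0.65]
    - [[0,0,-6.8],[-0.138,-0.118,0.198],0.65]
    - [[0,0,-6.8],[-0.138,-0.118,0.198],0.65]

```text
time: 1.15
eef_pos: [0.5308, -0.1353, 0.0411]
orientation: [[-0.122, 0.993, -0.006], [0.993, 0.122, 0.002], [0.003, -0.005, -1.0]]
force: [0.1, -0.3, 0.6]
finger_gap: 0.0566
```

```bash
python3 - <<'E'
from h import *
for n in ["scene","side","wrist"]:
    cv2.imwrite(f"pics/{n}1.png",manip.snapshot(n)[:,:,::-1])
w=cv2.imread('pics/side1.png');crop(w,150,100,260,200,3,'pics/s1.png')
w=cv2.imread('pics/scene1.png');crop(w,130,100,260,200,3,'pics/sc1.png')
E
```

```text
(no output)
```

View pics/s1.png

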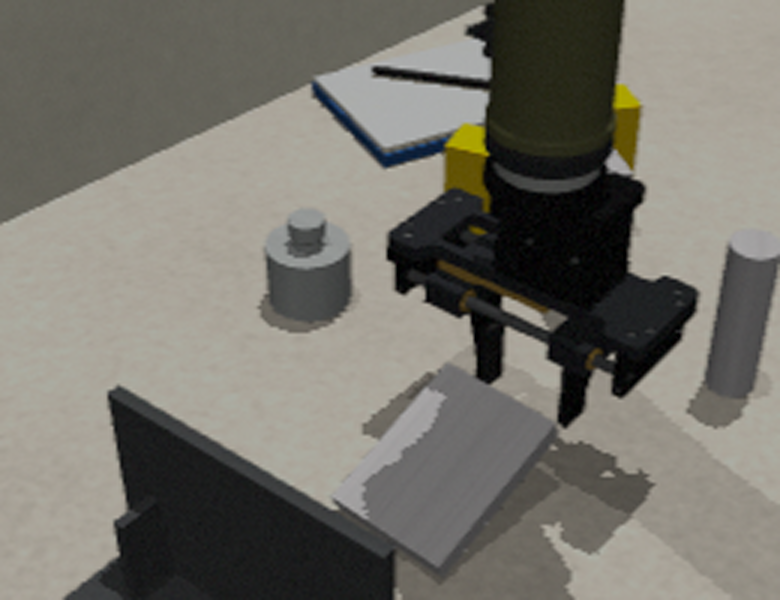

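View pics/sc1.png

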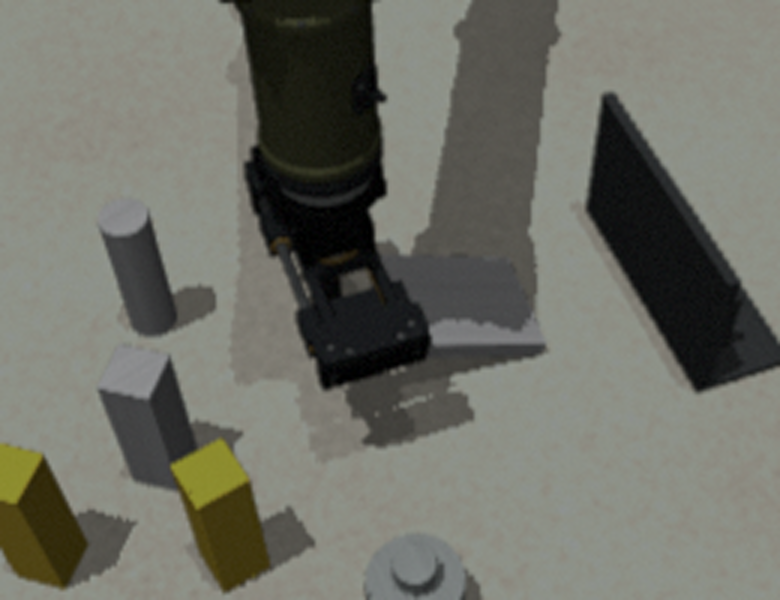

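View pics/wrist1.png

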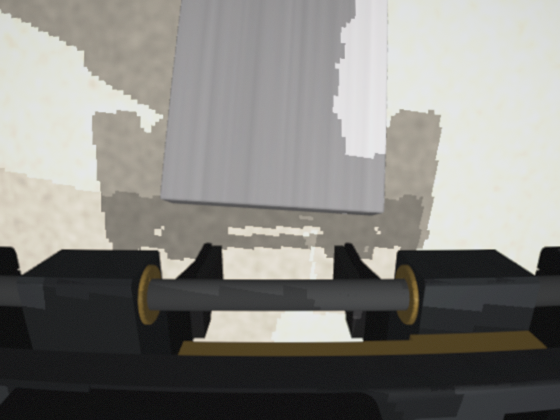

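```bash
python3 - <<'E'
from h import *
W=manip.get_calibration('wrist')
p=onz(W,[(161,200),(382,211)],.0572);print(p,p.mean(0)); print(manip.read_state()['eef_pos'])
S=manip.get_calibration('scene')
c=lambda q:np.array(q)/3-.33+[130,100]
p=onz(S,c([(610,93),(740,283),(588,213),(697,390)]),[.13,.13,0,0]);print(p)
E
```

```text
[[ 0.48440649 -0.10187455  0.0572    ]
 [ 0.57205169 -0.09599628  0.0572    ]] [ 0.52822909 -0.09893541  0.0572    ]
[ 0.53470878 -0.13733345  0.04601583]
[[0.43114602 0.09866257 0.13      ]
 [0.62796849 0.12365727 0.13      ]
 [0.43434266 0.09388904 0.        ]
 [0.62490185 0.11817905 0.        ]]
```

carry_out:
  increments:
    - [[0,0,0],[0.016,0,0],0.65]
    - [[0,0,0],[0.024,0,0],0.65]
    - [[0,0,0],[0.034,0,0],0.65]
    - [[0,0,0],[0.044,0,0],0.65]
    - [[0,0,0],[0.054,0,0],0.65]
    - [[0,0,0],[0.064,0,0],0.65]
    - [[0,0,0],[0.074,0,0],0.65]
    - [[0,0,0],[0.084,0,0],0.65]
    - [[0,0,0],[0.094,0,0],0.65]
    - [[0,0,0],[0.1,0,0],0.65]

```text
time: 2.55
eef_pos: [0.5204, -0.0392, 0.0442]
orientation: [[-0.119, 0.993, 0.001], [0.993, 0.119, -0.001], [-0.002, 0.001, -1.0]]
force: [0.7, -6.0, 3.5]
finger_gap: 0.0566
```

```bash
python3 - <<'E'
from h import *
print(manip.read_state()['eef_pos'],manip.read_state()['force'])
for n in ["side","wrist"]:
    cv2.imwrite(f"pics/{n}2.png",manip.snapshot(n)[:,:,::-1])
w=cv2.imread('pics/side2.png');crop(w,150,160,200,200,3,'pics/s2.png')
print(manip.read_state()['eef_pos'],manip.read_state()['force'])
E
```

```text
[ 0.5203535  -0.03916962  0.04423711] [ 0.69277827 -6.02019983  3.52714159]
[ 0.52014899 -0.03828949  0.04390529] [ 1.0936136  -2.25524809  1.3319769 ]
```

View pics/s2.png

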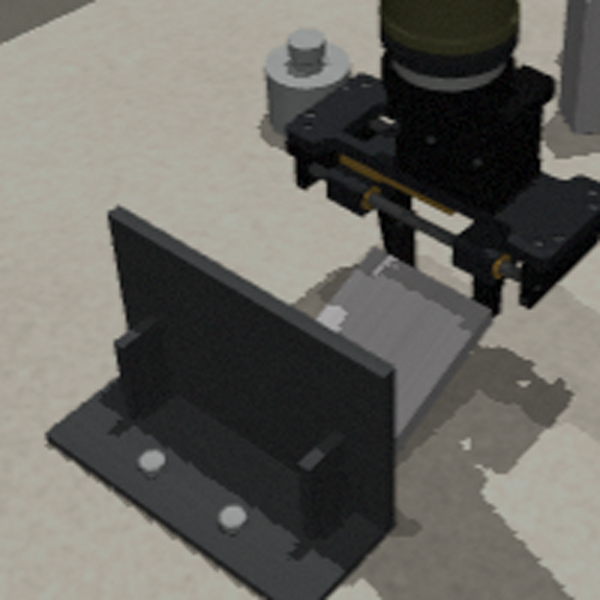

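View pics/wrist2.png

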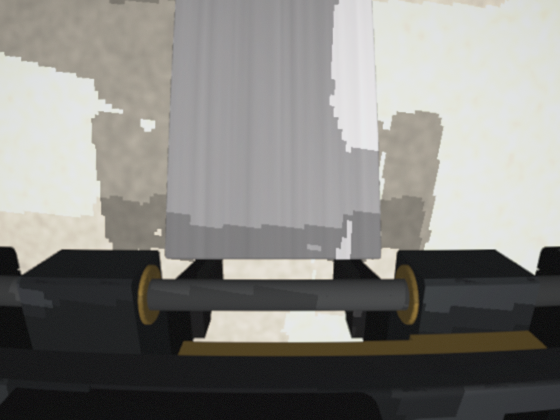

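carry_out:
  increments:
    - [[0,0,0],[0.003,0,0],0.65]
    - [[0,0,0],[0.006,0,0],0.65]
    - [[0,0,0],[0.008,0,0],0.65]
    - [[0,0,0],[0.01,0,0],0.65]

```text
time: 3.15
eef_pos: [0.519, -0.0298, 0.0437]
orientation: [[-0.118, 0.993, 0.0], [0.993, 0.118, -0.001], [-0.001, -0.0, -1.0]]
force: [-0.1, -6.3, 3.7]
finger_gap: 0.0563
```

carry_out:
  increments:
    - [[0,0,0],[0.0015,0,0],0.65]
    - [[0,0,0],[0.003,0,0],0.65]

```text
time: 3.4
eef_pos: [0.5187, -0.0271, 0.0437]
orientation: [[-0.118, 0.993, 0.0], [0.993, 0.118, -0.002], [-0.002, -0.0, -1.0]]
force: [0.9, -7.9, 5.1]
finger_gap: 0.0562
```

```bash
python3 - <<'E'
from h import *
print(manip.read_state()['eef_pos'],manip.read_state()['force'])
for n in ["side","wrist","scene"]:
    cv2.imwrite(f"pics/{n}3.png",manip.snapshot(n)[:,:,::-1])
w=cv2.imread('pics/scene3.png');crop(w,240,120,200,150,4,'pics/sc3.png')
print(manip.read_state()['eef_pos'],manip.read_state()['force'])
E
```

```text
[ 0.51867589 -0.02713499  0.04374797] [ 0.91085146 -7.92444594  5.14019589]
[ 0.51866024 -0.02730483  0.04375925] [ 0.41620012 -6.03019271  4.50822151]
```

View pics/sc3.png

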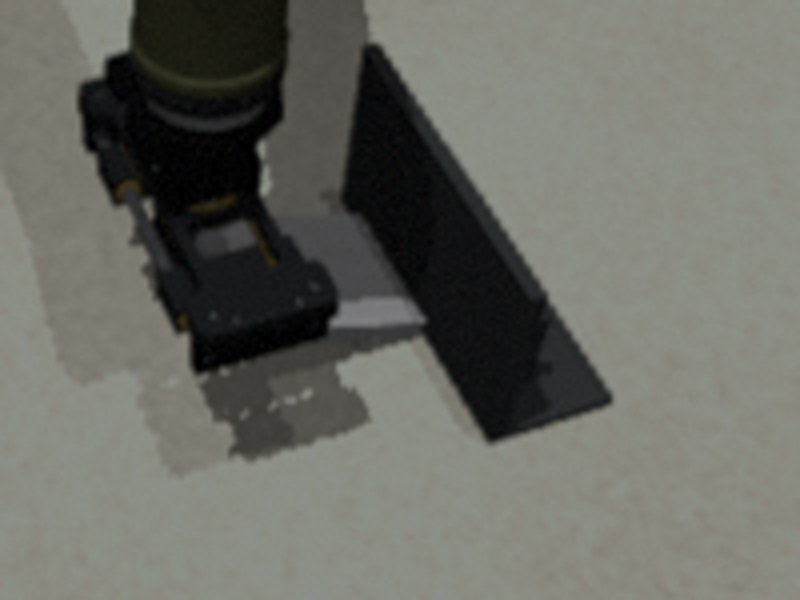

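View pics/wrist3.png

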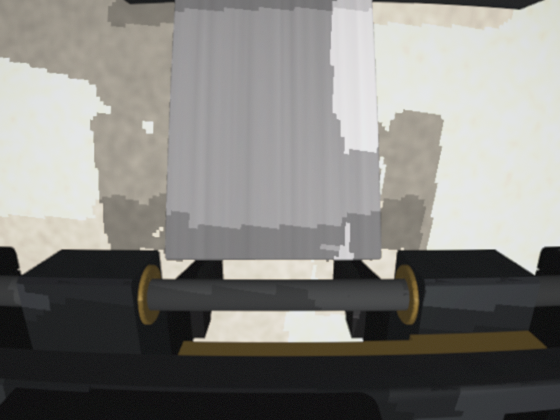

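```bash
cat > tip.py <<'E'
import numpy as np
def tcp(th,t,press):
    th,t=np.radians([th,t]);E=np.array([-16*np.sin(th)-120*np.cos(th),120*np.sin(th)])
    return E-9.5*np.array([np.cos(t),np.sin(t)])+[press,0]
def rows(start,lst): # start=(n,z,t) commanded mm
    n0,z0,t0=start;a=np.radians(t0);x=np.array([np.cos(a),np.sin(a)]);z=np.array([np.sin(a),-np.cos(a)])
    for th,t,p in lst:
        d=tcp(th,t,p)-[n0,z0];print(f"[[0,{t-t0:g},0],[{d@x/1000:.4f},0,{d@z/1000:.4f}],0.65],",end=' ')
    e=tcp(*lst[-1]);print('\nend',e,lst[-1][1])
E
python3 - <<'E'
from tip import *
c=lambda th:min(30,round((90-th)*.6,1))
rows((-128.2,44,0),[(20.6,10,2),(20.6,20,2),(20.6,30,2),(22,30,2.5),(25,30,2.5),(28,30,2.5),(32,30,2.5)])
rows((*tcp(32,30,2.5),30),[(th,c(th),2.5) for th in (36,40,44,48,52,56,60)])
E
```

```text
[[0,10,0],[0.0029,0,0.0034],0.65], [[0,20,0],[0.0033,0,0.0050],0.65], [[0,30,0],[0.0040,0,0.0065],0.65], [[0,30,0],[0.0052,0,0.0038],0.65], [[0,30,0],[0.0070,0,-0.0020],0.65], [[0,30,0],[0.0090,0,-0.0076],0.65], [[0,30,0],[0.0122,0,-0.0148],0.65], 
end [-115.9717211    58.84031171] 30
[[0,0,0],[0.0067,0,-0.0041],0.65], [[0,0,0],[0.0137,0,-0.0077],0.65], [[0,-2.4,0],[0.0210,0,-0.0111],0.65], [[0,-4.8,0],[0.0285,0,-0.0139],0.65], [[0,-7.2,0],[0.0361,0,-0.0161],0.65], [[0,-9.6,0],[0.0440,0,-0.0177],0.65], [[0,-12,0],[0.0519,0,-0.0187],0.65], 
end [-80.39144337 100.98738701] 18.0
```

carry_out:
  increments:
    - [[0,10,0],[0.003,0,0.0034],0.65]
    - [[0,20,0],[0.0033,0,0.005],0.65]
    - [[0,30,0],[0.004,0,0.0065],0.65]
    - [[0,30,0],[0.0052,0,0.0038],0.65]
    - [[0,30,0],[0.007,0,-0.002],0.65]
    - [[0,30,0],[0.009,0,-0.0076],0.65]
    - [[0,30,0],[0.0122,0,-0.0148],0.65]

```text
time: 4.42
eef_pos: [0.517, -0.0154, 0.0581]
orientation: [[-0.102, 0.993, -0.059], [0.862, 0.118, 0.493], [0.496, -0.0, -0.868]]
force: [-1.5, -7.3, -0.1]
finger_gap: 0.0565
```

```bash
python3 - <<'E'
from h import *
for n in ["side","scene"]:
    cv2.imwrite(f"pics/{n}4.png",manip.snapshot(n)[:,:,::-1])
w=cv2.imread('pics/scene4.png');crop(w,240,120,200,150,4,'pics/sc4.png')
w=cv2.imread('pics/side4.png');crop(w,150,160,200,150,4,'pics/s4.png')
print(manip.read_state()['eef_pos'],manip.read_state()['force'])
E
```

```text
[ 0.51735038 -0.0137884   0.05891668] [-0.70268573 -5.90344833  0.57118788]
```

View pics/sc4.png

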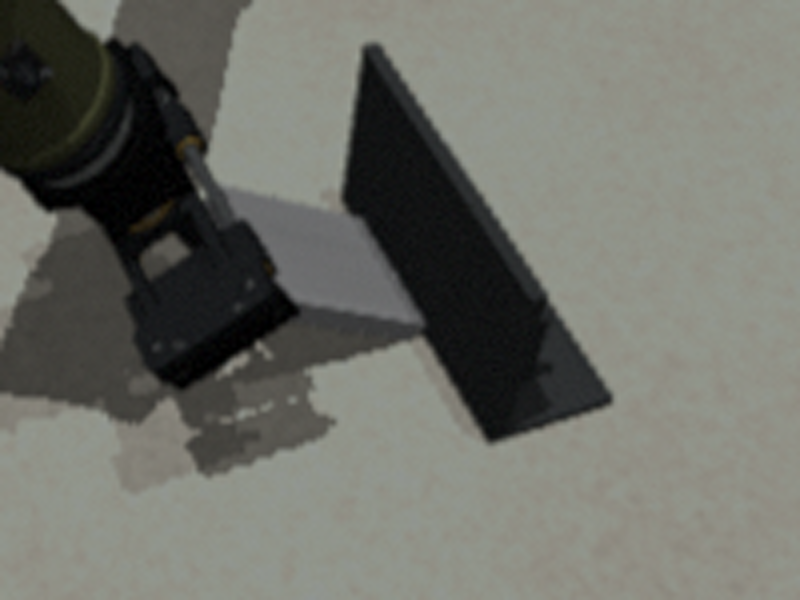

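View pics/s4.png

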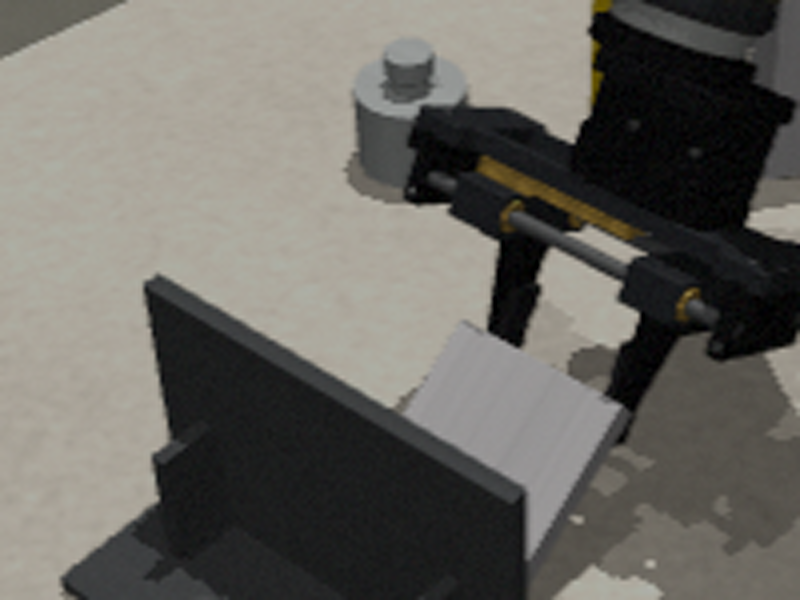

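carry_out:
  increments:
    - [[0,0,0],[0.0067,0,-0.0041],0.65]
    - [[0,0,0],[0.0137,0,-0.0077],0.65]
    - [[0,-2.4,0],[0.021,0,-0.0111],0.65]
    - [[0,-4.8,0],[0.0285,0,-0.0139],0.65]
    - [[0,-7.2,0],[0.0361,0,-0.0161],0.65]
    - [[0,-9.6,0],[0.044,0,-0.0177],0.65]
    - [[0,-12,0],[0.0519,0,-0.0187],0.65]

```text
time: 5.4
eef_pos: [0.512, 0.0242, 0.1005]
orientation: [[-0.115, 0.993, -0.038], [0.944, 0.121, 0.306], [0.309, -0.001, -0.951]]
force: [-0.3, -1.5, -1.2]
finger_gap: 0.057
```

```bash
python3 - <<'E'
from h import *
for n in ["side","scene"]:
    cv2.imwrite(f"pics/{n}5.png",manip.snapshot(n)[:,:,::-1])
w=cv2.imread('pics/scene5.png');a=w[120:270,240:440]
w=cv2.imread('pics/side5.png');b=w[160:310,150:350]
crop(np.hstack([a,b]),0,0,400,150,2,'pics/5.png')
print(manip.read_state()['eef_pos'],manip.read_state()['force'])
from tip import *
c=lambda th:min(30,round((90-th)*.6,1))
rows((*tcp(60,18,2.5),18),[(th,c(th),2) for th in (63,66,69,72,75,78,80,82)])
rows((*tcp(82,c(82),2),c(82)),[(84,4,1),(86,3,1),(88,1,1),(89,0,1),(90,0,1)])
E
```

```text
[0.5122106  0.02591798 0.10131669] [ 0.22256287 -1.06244316 -0.29805735]
[[0,-1.8,0],[0.0053,0,-0.0017],0.65], [[0,-3.6,0],[0.0112,0,-0.0030],0.65], [[0,-5.4,0],[0.0172,0,-0.0038],0.65], [[0,-7.2,0],[0.0233,0,-0.0044],0.65], [[0,-9,0],[0.0294,0,-0.0046],0.65], [[0,-10.8,0],[0.0355,0,-0.0045],0.65], [[0,-12,0],[0.0396,0,-0.0042],0.65], [[0,-13.2,0],[0.0437,0,-0.0037],0.65], 
end [-40.01174338 118.03722874] 4.8
[[0,-0.8,0],[0.0031,0,-0.0004],0.65], [[0,-1.8,0],[0.0073,0,-0.0006],0.65], [[0,-3.8,0],[0.0114,0,-0.0008],0.65], [[0,-4.8,0],[0.0135,0,-0.0008],0.65], [[0,-4.8,0],[0.0156,0,-0.0007],0.65], 
end [-24.5 120. ] 0
```

View pics/5.png

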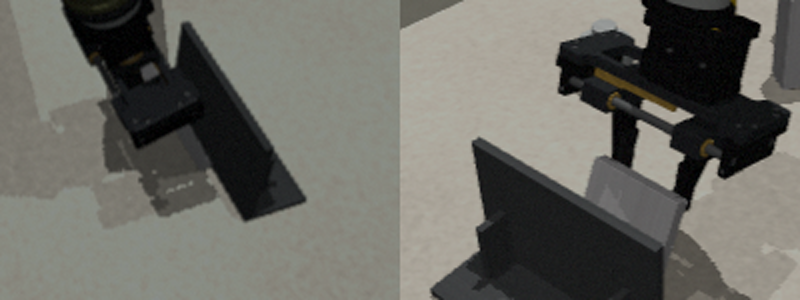

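carry_out:
  increments:
    - [[0,-1.8,0],[0.0053,0,-0.0017],0.65]
    - [[0,-3.6,0],[0.0112,0,-0.003],0.65]
    - [[0,-5.4,0],[0.0172,0,-0.0038],0.65]
    - [[0,-7.2,0],[0.0233,0,-0.0044],0.65]
    - [[0,-9,0],[0.0294,0,-0.0046],0.65]
    - [[0,-10.8,0],[0.0355,0,-0.0045],0.65]
    - [[0,-12,0],[0.0396,0,-0.0042],0.65]
    - [[0,-13.2,0],[0.0437,0,-0.0037],0.65]

```text
time: 6.5
eef_pos: [0.5077, 0.0622, 0.1172]
orientation: [[-0.118, 0.993, -0.011], [0.99, 0.119, 0.082], [0.083, -0.001, -0.997]]
force: [0.6, -0.8, -0.2]
finger_gap: 0.0566
```

carry_out:
  increments:
    - [[0,-0.8,0],[0.002,0,-0.0004],0.65]
    - [[0,-0.8,0],[0.004,0,-0.0004],0.65]
    - [[0,-1.8,0],[0.006,0,-0.0006],0.65]
    - [[0,-2.8,0],[0.008,0,-0.0007],0.65]
    - [[0,-3.8,0],[0.01,0,-0.0008],0.65]
    - [[0,-4.8,0],[0.012,0,-0.0008],0.65]

```text
time: 7.25
eef_pos: [0.5068, 0.0733, 0.1194]
orientation: [[-0.119, 0.993, 0.0], [0.993, 0.119, -0.002], [-0.002, 0.0, -1.0]]
force: [0.2, -3.1, 1.1]
finger_gap: 0.0565
```

```bash
python3 - <<'E'
from h import *
for n in ["side","scene","wrist"]:
    cv2.imwrite(f"pics/{n}6.png",manip.snapshot(n)[:,:,::-1])
w=cv2.imread('pics/scene6.png');a=w[120:270,240:440]
w=cv2.imread('pics/side6.png');b=w[160:310,150:350]
crop(np.hstack([a,b]),0,0,400,150,2,'pics/6.png')
print(manip.read_state()['eef_pos'],manip.read_state()['force'])
E
```

```text
[0.50684255 0.07322368 0.11937787] [-0.11076704 -1.15700297  0.67876781]
```

View pics/6.png

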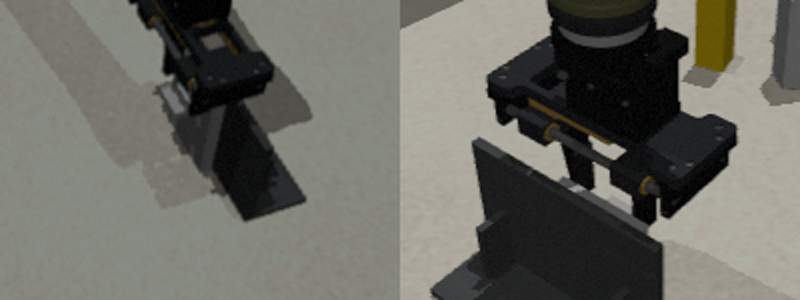

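View pics/wrist6.png

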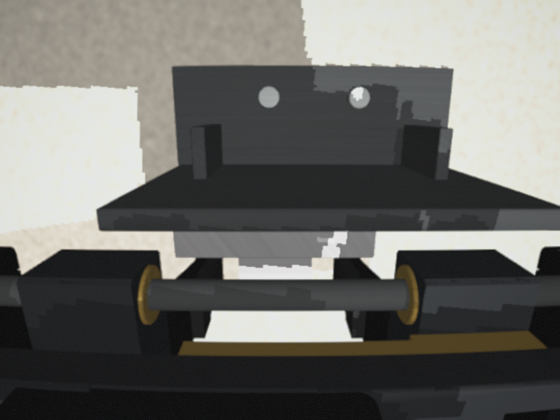

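carry_out:
  increments:
    - [[0,0,0],[0.0015,0,0],0.65]
    - [[0,0,0],[0.003,0,0],0.65]
    - [[0,0,0],[0.003,0,0],0.65]

```text
time: 7.78
eef_pos: [0.5068, 0.0734, 0.1194]
orientation: [[-0.117, 0.993, 0.0], [0.993, 0.117, -0.004], [-0.004, -0.0, -1.0]]
force: [0.8, -7.7, 0.7]
finger_gap: 0.0564
```

carry_out:
  increments:
    - [[0,0,0],[0.0015,0,0],0.65]
    - [[0,0,0],[0.003,0,0],0.65]
    - [[0,0,0],[0.003,0,0],0.65]

```text
time: 8.15
eef_pos: [0.5068, 0.0735, 0.1194]
orientation: [[-0.116, 0.993, 0.001], [0.993, 0.116, -0.007], [-0.007, -0.0, -1.0]]
force: [1.2, -13.9, 1.5]
finger_gap: 0.0562
```

```bash
python3 - <<'E'
from h import *
cv2.imwrite(f"pics/wrist7.png",manip.snapshot('wrist')[:,:,::-1])
crop(cv2.imread('pics/wrist7.png'),80,160,400,130,2,'pics/7.png')
print(manip.read_state()['eef_pos'],manip.read_state()['force'])
E
```

```text
[0.50677992 0.07345283 0.11941688] [  1.41746044 -12.98145332   1.70369725]
```

View pics/7.png

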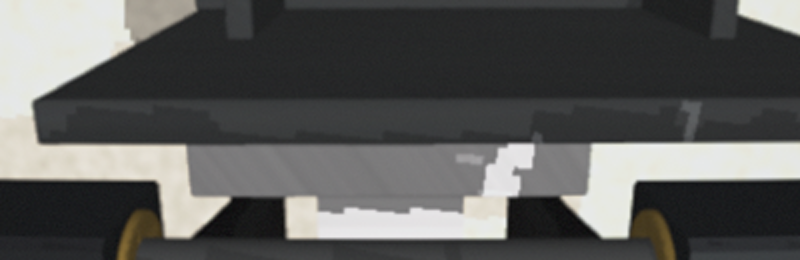

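carry_out:
  increments:
    - [[0,0,0],[-0.003,0,0],0.65]
    - [[0,0,0],[-0.006,0,0],0.65]
    - [[0,0,0],[-0.012,0,0],0.65]
    - [[0,0,0],[-0.03,0,0],0.65]
    - [[0,0,0],[-0.065,0,0],0.65]
    - [[0,0,0],[-0.1,0,-0.05],0.65]
    - [[0,0,0],[-0.14,0,-0.1],0.65]
    - [[0,0,0],[-0.14,0,-0.1],0.65]

```text
time: 9.2
eef_pos: [0.5251, -0.0646, 0.2238]
orientation: [[-0.111, 0.994, 0.008], [0.994, 0.112, -0.002], [-0.003, 0.008, -1.0]]
force: [-0.2, 0.5, 0.3]
finger_gap: 0.0567
```

```bash
python3 - <<'E'
from h import *
for n in ["side","scene","wrist"]:
    cv2.imwrite(f"pics/{n}8.png",manip.snapshot(n)[:,:,::-1])
crop(cv2.imread('pics/scene8.png'),260,110,200,150,4,'pics/8.png')
crop(cv2.imread('pics/side8.png'),170,170,200,150,4,'pics/8s.png')
s=manip.read_state();print(s['eef_pos'],s['force'])
E
```

```text
[ 0.52205212 -0.05911648  0.21844526] [-0.20355803 -0.28878422 -0.61877517]
```

View pics/8.png

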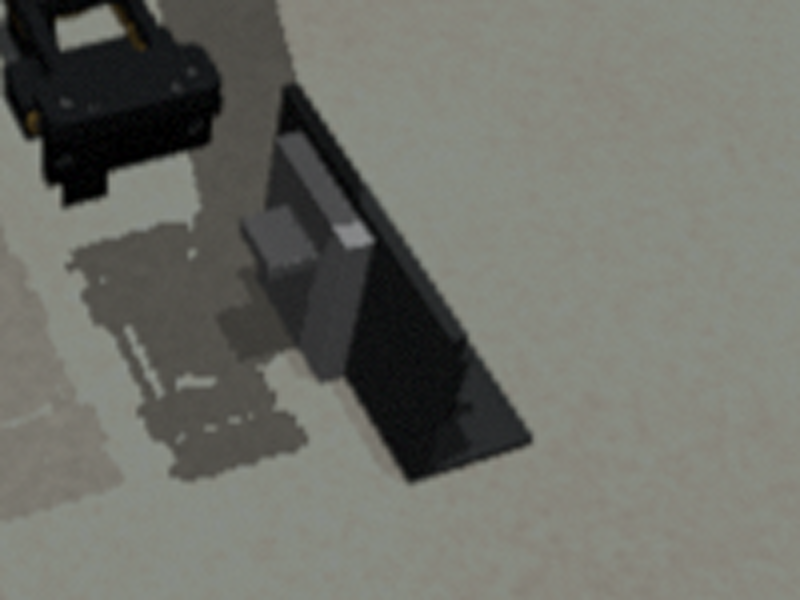

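View pics/8s.png

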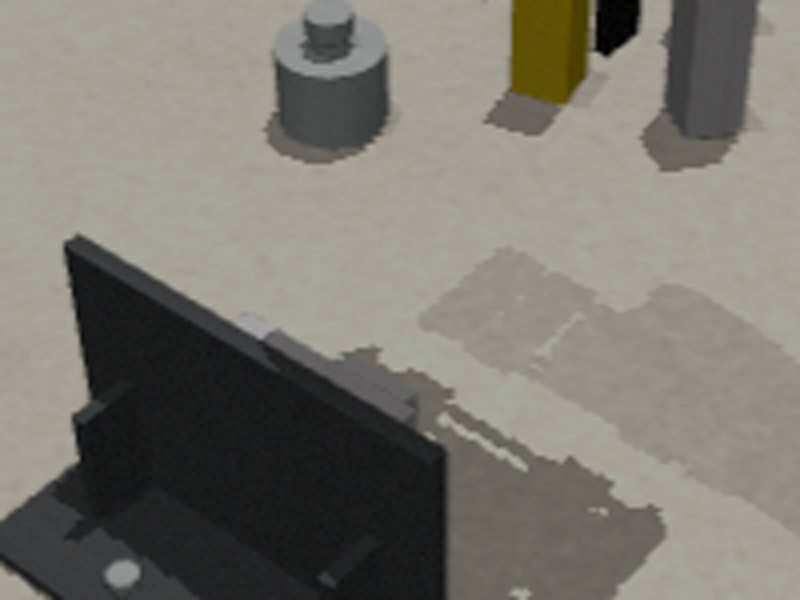

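View pics/wrist8.png

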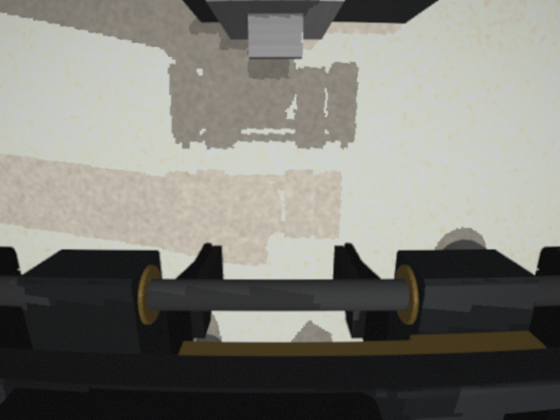

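```bash
python3 - <<'E'
from h import *
crop(cv2.imread('pics/scene8.png'),315,125,85,110,7,'pics/9.png')
E
```

```text
(no output)
```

View pics/9.png

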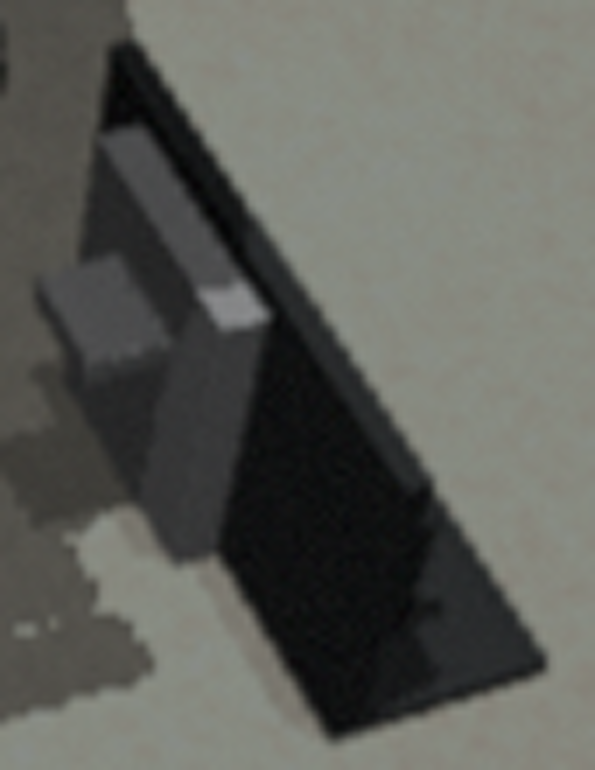

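```bash
python3 - <<'E'
from h import *
from scipy.optimize import least_squares
S=manip.get_calibration('scene')
px=lambda q:(np.array(q,float)+.5)/7-.5+[315,125]
f=lambda a:np.array([[np.cos(a),-np.sin(a),0],[np.sin(a),np.cos(a),0],[0,0,1]])
M=np.array([(.1,0,0),(-.1,0,.13),(.1,0,.13),(.1,.08,.008)])
obs=px([(333,740),(118,42),(420,490),(547,662)])
F=lambda v:(M@f(v[2]).T+[v[0],v[1],0])
r=least_squares(lambda v:(proj(S,F(v))-obs).ravel(),[.53,.104,.118]);v=r.x;print(v[:2],np.degrees(v[2]),r.fun)
x1=-.0176+.045
P=np.array([(x1,-.016,0),(x1,0,0),(x1,-.016,.12),(x1,0,.12),(x1-.09,-.016,.12)])
P=np.array([(x1+.0,y,z) for x,y,z in P[:4]]+[P[4]])
q=proj(S,P@f(v[2]).T+[v[0],v[1],0])
print((q-[315,125]+.5)*7-.5)
E
```

```text
[0.52851878 0.10626067] 6.499937949184201 [ 0.08970936  0.50158357 -0.25606135 -0.22103534 -1.09404609 -0.04815416
  1.41551348 -0.35421502]
[[190.05241396 587.9844724 ]
 [232.96683158 574.93462013]
 [242.76486956 348.76729729]
 [290.27728534 335.22562211]
 [116.63409773 150.84360963]]
```

```bash
python3 - <<'E'
from h import *
im=cv2.imread('pics/scene8.png').astype(float)
im=np.clip((im/255)**.6*1.6*255-30,0,255).astype(np.uint8)
crop(im,318,140,55,70,10,'pics/9b.png')
E
```

```text
(no output)
```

View pics/9b.png

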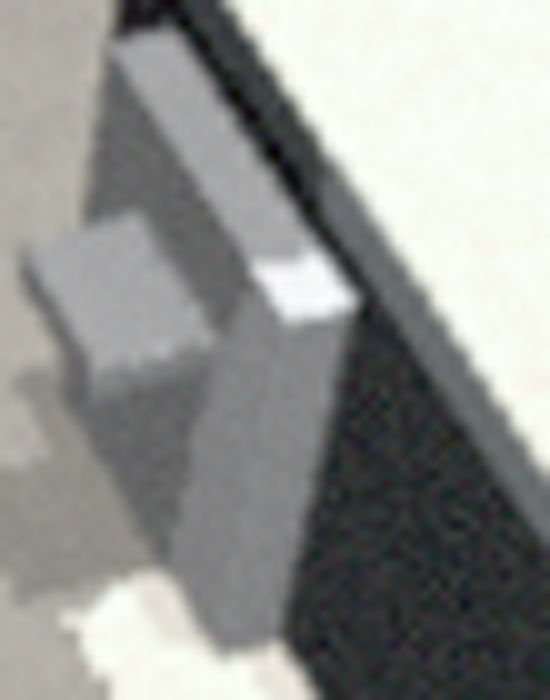

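carry_out:
  increments:
    - [[0,0,10],[-0.06,0.002,0],0.65]
    - [[0,0,20],[-0.12,0.004,0],0.65]
    - [[0,0,30],[-0.18,0.006,0],0.65]
    - [[0,0,34.8],[-0.24,0.008,0],0.65]
    - [[0,0,34.8],[-0.28,0.008,0],0.65]
    - [[0,0,34.8],[-0.28,0.008,0],0.65]
    - [[0,0,34.8],[-0.28,0.008,0],0.65]

```text
time: 10.22
eef_pos: [0.5639, -0.3342, 0.2175]
orientation: [[0.468, 0.884, -0.002], [0.884, -0.468, 0.003], [0.001, -0.003, -1.0]]
force: [0.0, -0.1, -0.5]
finger_gap: 0.0564
```

```bash
python3 - <<'E'
from h import *
np.save('wcal.npy',manip.get_calibration('wrist'),allow_pickle=True)
s=manip.read_state();print(s['eef_pos'],s['orientation'])
for n in ["wrist"]:
    cv2.imwrite(f"pics/{n}10.png",manip.snapshot(n)[:,:,::-1])
E
```

```text
[ 0.56385183 -0.334234    0.21749375] [[ 0.46750872  0.88398579 -0.00217265]
 [ 0.88398729 -0.4675027   0.00277375]
 [ 0.00143624 -0.00321735 -0.99999379]]
```

View pics/wrist10.png

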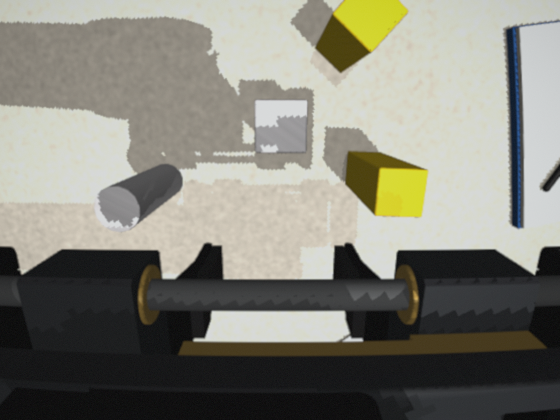

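```bash
python3 - <<'E'
from h import *
crop(cv2.imread('pics/wrist10.png'),230,80,120,90,6,'pics/10.png')
E
```

```text
(no output)
```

View pics/10.png

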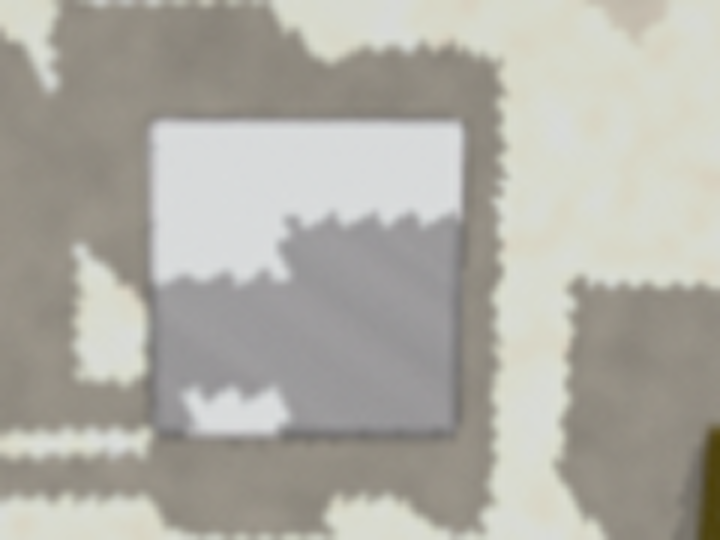

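```bash
python3 - <<'E'
from h import *
W=np.load('wcal.npy',allow_pickle=True).item()
R=np.array([[.4675,.884,0],[.884,-.4675,0],[0,0,-1]]);p0=np.array([.56385,-.33423,.2175])
q=(np.array([(152,122),(462,122),(455,430),(155,432)])+.5)/6-.5+[230,80]
b=onz(W,q,.12);print(b[:,:2],b.mean(0));t=(b-p0)@R;print(t);print('centre tool',t.mean(0))
y=onz(W,[(375,168),(428,170),(424,216),(377,216)],.12);print('yellow',(y-p0)@R)
r=onz(W,[(117,207)],.12);print('rod',(r-p0)@R)
y=onz(W,[(335,7),(369,51)],.12);print('yellow2',(y-p0)@R)
E
```

```text
[[ 0.5894296  -0.25320369]
 [ 0.61999199 -0.2693729 ]
 [ 0.60382935 -0.29957984]
 [ 0.57313202 -0.28360426]] [ 0.59659574 -0.27644017  0.12      ]
[[ 0.08358572 -0.01526743  0.0975    ]
 [ 0.08358006  0.01930882  0.0975    ]
 [ 0.04932108  0.0191428   0.0975    ]
 [ 0.0490925  -0.01546222  0.0975    ]]
centre tool [0.06639484 0.00193049 0.0975    ]
yellow [[0.03781555 0.06843422 0.0975    ]
 [0.03664455 0.10675986 0.0975    ]
 [0.00256274 0.10762151 0.0975    ]
 [0.00259102 0.0724872  0.0975    ]]
rod [[ 0.00938721 -0.11810156  0.0975    ]]
yellow2 [[0.14149577 0.03655467 0.0975    ]
 [0.11498477 0.05966829 0.0975    ]]
```

carry_out:
  increments:
    - [[0,0,0],[0.033,0.001,0],0.65]
    - [[0,0,0],[0.066,0.002,0],0.65]
    - [[0,0,0],[0.066,0.002,0.02],0.65]
    - [[0,0,0],[0.066,0.002,0.06],0.65]
    - [[0,0,0],[0.066,0.002,0.1],0.65]
    - [[0,0,0],[0.066,0.002,0.13],0.65]
    - [[0,0,0],[0.066,0.002,0.13],0.65]

```text
time: 11.15
eef_pos: [0.5937, -0.2776, 0.0857]
orientation: [[0.469, 0.883, -0.007], [0.883, -0.469, 0.003], [-0.001, -0.007, -1.0]]
force: [-0.1, -0.2, 0.7]
finger_gap: 0.0567
```

carry_out:
  increments:
    - [[0,0,0],[0,0,0],0.5]
    - [[0,0,0],[0,0,0],0.44]
    - [[0,0,0],[0,0,0],0.38]
    - [[0,0,0],[0,0,0],0.3]
    - [[0,0,0],[0,0,0],0.2]
    - [[0,0,0],[0,0,0],0.2]

```text
time: 11.9
eef_pos: [0.5968, -0.2793, 0.0906]
orientation: [[0.469, 0.883, 0.001], [0.883, -0.469, -0.0], [0.0, 0.001, -1.0]]
force: [-2.4, 0.6, 6.2]
finger_gap: 0.0355
```

```bash
python3 - <<'E'
from h import *
for n in ["side","scene"]:
    cv2.imwrite(f"pics/{n}11.png",manip.snapshot(n)[:,:,::-1])
w=cv2.imread('pics/scene11.png');a=w[150:320,100:300]
w=cv2.imread('pics/side11.png');b=w[90:260,230:430]
crop(np.hstack([a,b]),0,0,400,170,2,'pics/11.png')
s=manip.read_state();print(s['eef_pos'],s['force'],s['finger_gap'])
E
```

```text
[ 0.59677924 -0.27929606  0.0906008 ] [-1.62707968  1.396091    5.24456901] 0.03589641068497523
```

View pics/11.png

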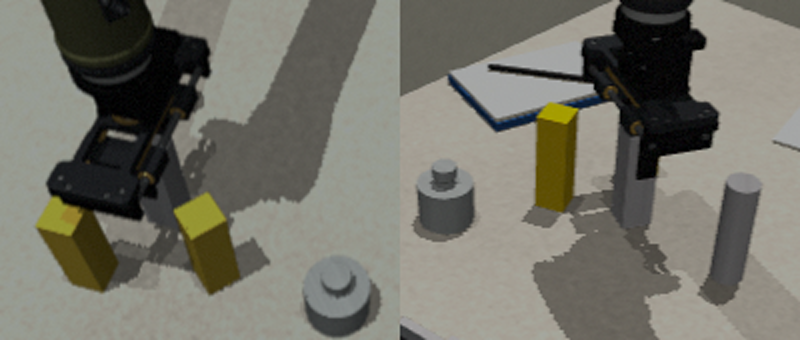

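carry_out:
  increments:
    - [[0,0,0],[0,0,-0.015],0.2]
    - [[0,0,0],[0,0,-0.035],0.2]
    - [[0,0,-5],[0.03,-0.03,-0.035],0.2]
    - [[0,0,-11],[0.065,-0.063,-0.035],0.2]
    - [[0,0,-17],[0.1,-0.096,-0.035],0.2]
    - [[0,0,-23],[0.135,-0.13,-0.035],0.2]
    - [[0,0,-29],[0.17,-0.164,-0.035],0.2]
    - [[0,0,-34.8],[0.205,-0.197,-0.035],0.2]
    - [[0,0,-34.8],[0.224,-0.215,-0.035],0.2]
    - [[0,0,-34.8],[0.224,-0.215,-0.035],0.2]

```text
time: 13.25
eef_pos: [0.5117, 0.0223, 0.1255]
orientation: [[-0.123, 0.992, 0.001], [0.992, 0.123, 0.001], [0.001, 0.002, -1.0]]
force: [0.6, -0.1, -5.0]
finger_gap: 0.0359
```

carry_out:
  increments:
    - [[0,0,0],[0,0,0],0.2]
    - [[0,0,0],[0,0,0],0.2]

```text
time: 13.5
eef_pos: [0.5122, 0.018, 0.1246]
orientation: [[-0.116, 0.993, 0.001], [0.993, 0.116, -0.001], [-0.001, 0.001, -1.0]]
force: [0.1, 0.2, -4.4]
finger_gap: 0.0354
```

```bash
python3 - <<'E'
from h import *
for n in ["side","scene","wrist"]:
    cv2.imwrite(f"pics/{n}12.png",manip.snapshot(n)[:,:,::-1])
crop(cv2.imread('pics/scene12.png'),250,100,200,150,4,'pics/12.png')
s=manip.read_state();print(s['eef_pos'],s['force'],s['finger_gap'])
E
```

```text
[0.51197833 0.01859143 0.12434424] [ 0.18669794 -0.35754461 -4.21877645] 0.03549800726470675
```

View pics/12.png

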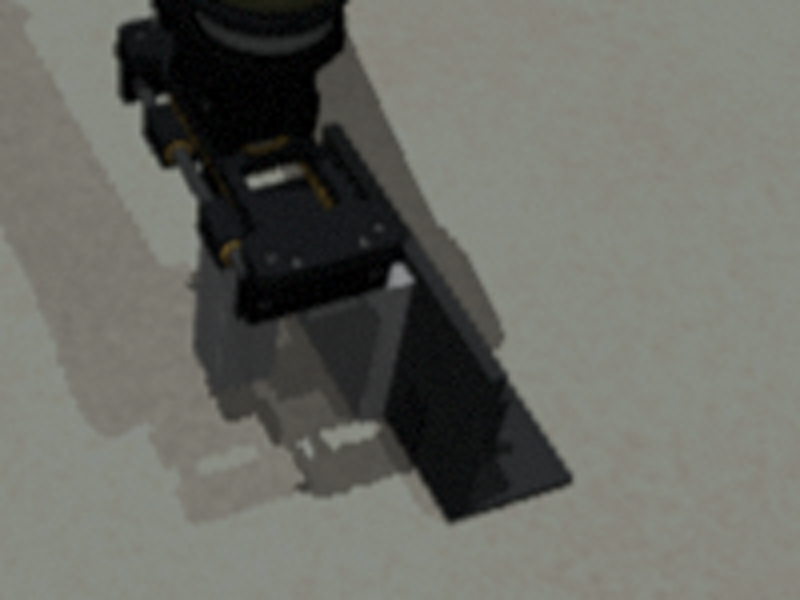

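View pics/wrist12.png

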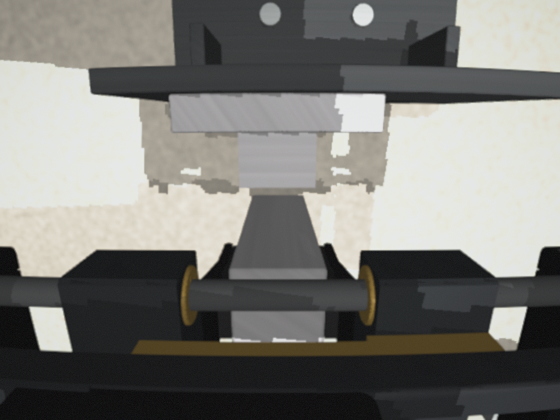

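View pics/side12.png

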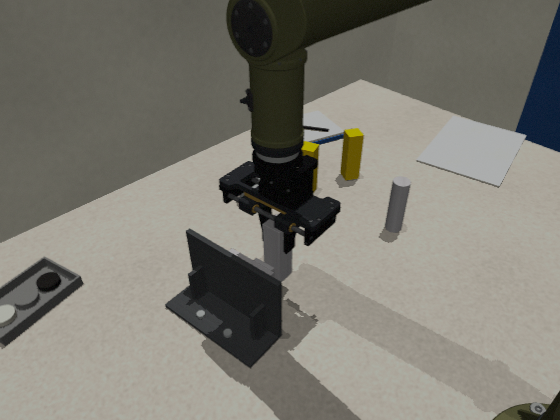

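carry_out:
  increments:
    - [[0,0,0],[0,0,0.012],0.2]
    - [[0,0,0],[0,0,0.022],0.2]
    - [[0,0,0],[0,0,0.028],0.2]
    - [[0,0,0],[0,0,0.031],0.2]
    - [[0,0,0],[0,0,0.032],0.2]

```text
time: 14.28
eef_pos: [0.5118, 0.0195, 0.0922]
orientation: [[-0.118, 0.993, -0.0], [0.993, 0.118, -0.0], [-0.0, -0.0, -1.0]]
force: [0.3, 0.5, -5.5]
finger_gap: 0.0359
```

carry_out:
  increments:
    - [[0,0,0],[0,0,0.001],0.2]
    - [[0,0,0],[0,0,0.001],0.2]

```text
time: 14.52
eef_pos: [0.512, 0.0195, 0.0915]
orientation: [[-0.118, 0.993, 0.0], [0.993, 0.118, -0.0], [-0.0, 0.0, -1.0]]
force: [1.0, 1.1, -4.7]
finger_gap: 0.036
```

carry_out:
  increments:
    - [[0,0,0],[0,0,0.0005],0.2]
    - [[0,0,0],[0,0,0.001],0.2]

```text
time: 14.78
eef_pos: [0.512, 0.0195, 0.0905]
orientation: [[-0.118, 0.993, 0.0], [0.993, 0.118, -0.0], [-0.0, 0.0, -1.0]]
force: [-0.5, -0.1, -2.4]
finger_gap: 0.0356
```

carry_out:
  increments:
    - [[0,0,0],[0,0,0.0005],0.2]
    - [[0,0,0],[0,0,0.0007],0.2]

```text
time: 15.02
eef_pos: [0.512, 0.0195, 0.0905]
orientation: [[-0.118, 0.993, 0.0], [0.993, 0.118, -0.0], [-0.0, 0.0, -1.0]]
force: [-3.5, 0.3, 5.0]
finger_gap: 0.0356
```

carry_out:
  increments:
    - [[0,0,0],[0.002,0,-0.0007],0.2]
    - [[0,0,0],[0.004,0,-0.0007],0.2]
    - [[0,0,0],[0.006,0,-0.0007],0.2]
    - [[0,0,0],[0.008,0,-0.0007],0.2]
    - [[0,0,0],[0.01,0,-0.0007],0.2]

```text
time: 15.65
eef_pos: [0.511, 0.0296, 0.0905]
orientation: [[-0.118, 0.993, 0.001], [0.993, 0.118, 0.0], [-0.0, 0.001, -1.0]]
force: [-0.1, 1.3, -2.0]
finger_gap: 0.0359
```

```bash
python3 - <<'E'
from h import *
cv2.imwrite(f"pics/wrist13.png",manip.snapshot('wrist')[:,:,::-1])
crop(cv2.imread('pics/wrist13.png'),150,80,260,200,3,'pics/13.png')
s=manip.read_state();print(s['eef_pos'],s['force'],s['finger_gap'])
E
```

```text
[0.51095067 0.03003056 0.09053652] [ 1.33025984 -0.24629421  2.05887018] 0.03585013205641053
```

View pics/13.png

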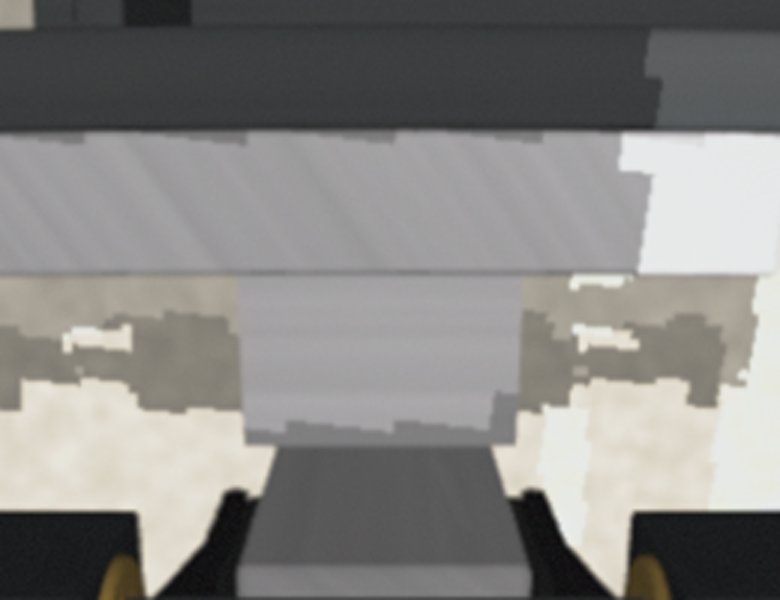

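```bash
python3 - <<'E'
from h import *
W=manip.get_calibration('wrist');n=np.array([-.118,.993,0])
p=lambda q:(np.array(q)+.5)/3-.5+[150,80]
a=onz(W,p([(245,445),(516,445),(240,565),(530,565),(0,272),(500,272)]),[.09,.09,.12,.12,.12,.12]);print(a,a@n)
s=manip.read_state();print(s['eef_pos']@n)
E
```

```text
[[0.4882238  0.05312447 0.09      ]
 [0.52749511 0.05778524 0.09      ]
 [0.49183583 0.04849799 0.12      ]
 [0.52624851 0.05257336 0.12      ]
 [0.46236953 0.08055924 0.12      ]
 [0.51744428 0.08697822 0.12      ]] [-0.00485781 -0.00486368 -0.00987812 -0.00989197  0.02543572  0.02531095]
-0.030471831303234782
```

carry_out:
  increments:
    - [[0,0,0],[0.0015,0,0],0.2]
    - [[0,0,0],[0.003,0,0],0.2]
    - [[0,0,0],[0.004,0,0],0.2]
    - [[0,0,0],[0.004,0,0],0.2]

```text
time: 16.2
eef_pos: [0.5103, 0.0334, 0.0905]
orientation: [[-0.118, 0.993, 0.0], [0.993, 0.118, -0.0], [-0.0, 0.0, -1.0]]
force: [0.5, -1.0, 2.0]
finger_gap: 0.0359
```

carry_out:
  increments:
    - [[0,0,0],[0.0005,0,0],0.2]
    - [[0,0,0],[0.001,0,0],0.2]

```text
time: 16.45
eef_pos: [0.5103, 0.0336, 0.0905]
orientation: [[-0.118, 0.993, 0.0], [0.993, 0.118, -0.001], [-0.001, 0.0, -1.0]]
force: [0.4, -4.5, 2.1]
finger_gap: 0.0355
```

carry_out:
  increments:
    - [[0,0,0],[0.0005,0,0],0.2]
    - [[0,0,0],[0.001,0,0],0.2]

```text
time: 16.7
eef_pos: [0.5101, 0.0349, 0.0905]
orientation: [[-0.118, 0.993, 0.0], [0.993, 0.118, -0.001], [-0.001, 0.0, -1.0]]
force: [1.7, -5.4, 3.9]
finger_gap: 0.0359
```

```bash
python3 - <<'E'
from h import *
W=manip.get_calibration('wrist')
cv2.imwrite(f"pics/wrist14.png",manip.snapshot('wrist')[:,:,::-1])
crop(cv2.imread('pics/wrist14.png'),150,80,260,200,3,'pics/14.png')
s=manip.read_state();print(s['eef_pos'],s['force'],s['finger_gap'])
E
```

```text
[0.5101586  0.03487052 0.09053076] [ 1.16751678 -4.91434559  2.93118995] 0.036208964833103645
```

View pics/14.png

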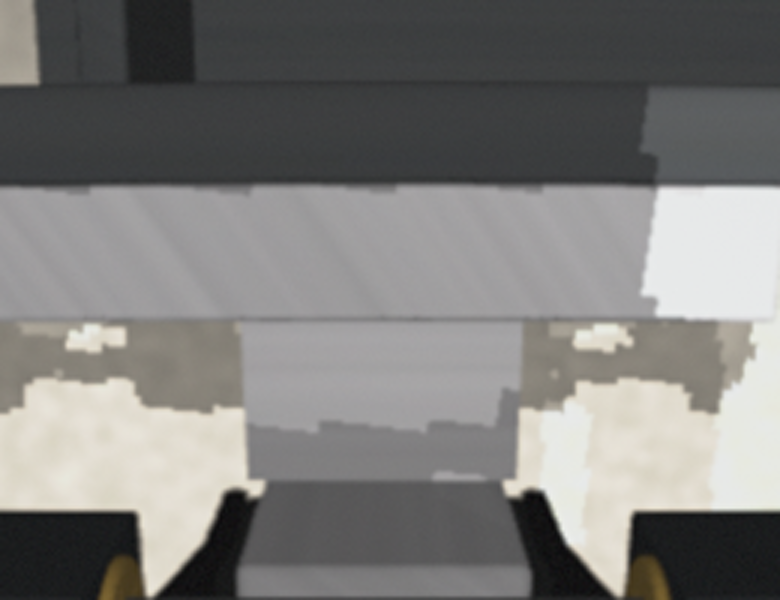

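carry_out:
  increments:
    - [[0,0,0],[0.0005,0,0],0.2]
    - [[0,0,0],[0.001,0,0],0.2]
    - [[0,0,0],[0.001,0,0],0.2]

```text
time: 17.12
eef_pos: [0.5101, 0.0349, 0.0905]
orientation: [[-0.117, 0.993, 0.001], [0.993, 0.117, -0.002], [-0.002, 0.0, -1.0]]
force: [1.0, -7.0, 3.5]
finger_gap: 0.0358
```

carry_out:
  increments:
    - [[0,0,0],[-0.001,0,0],0.2]
    - [[0,0,0],[-0.001,0,0],0.2]

```text
time: 17.38
eef_pos: [0.5101, 0.0349, 0.0905]
orientation: [[-0.118, 0.993, 0.0], [0.993, 0.118, -0.001], [-0.001, 0.0, -1.0]]
force: [1.2, -6.1, 3.1]
finger_gap: 0.0358
```

carry_out:
  increments:
    - [[0,0,0],[-0.0006,0,-0.0005],0.2]
    - [[0,0,0],[-0.0006,0,-0.0005],0.2]

```text
time: 17.62
eef_pos: [0.5101, 0.0349, 0.0905]
orientation: [[-0.118, 0.993, 0.0], [0.993, 0.118, 0.0], [0.0, 0.0, -1.0]]
force: [3.1, -4.9, -0.6]
finger_gap: 0.0359
```

carry_out:
  increments:
    - [[0,0,0],[-0.0008,0,0.0002],0.2]
    - [[0,0,0],[-0.0008,0,0.0002],0.2]

```text
time: 17.88
eef_pos: [0.5101, 0.0348, 0.0905]
orientation: [[-0.119, 0.993, 0.0], [0.993, 0.119, 0.001], [0.001, 0.0, -1.0]]
force: [3.7, -0.7, -0.2]
finger_gap: 0.0358
```

carry_out:
  increments:
    - [[0,0,0],[0,0,0],0.45]
    - [[0,0,0],[0,0,0],0.5]
    - [[0,0,0],[0,0,0],0.6]
    - [[0,0,0],[0,0,0],0.6]

```text
time: 18.38
eef_pos: [0.5099, 0.0341, 0.0905]
orientation: [[-0.119, 0.993, -0.0], [0.993, 0.119, 0.0], [0.0, -0.0, -1.0]]
force: [0.9, 0.1, -0.0]
finger_gap: 0.0508
```

```bash
python3 - <<'E'
from h import *
cv2.imwrite(f"pics/wrist15.png",manip.snapshot('wrist')[:,:,::-1])
crop(cv2.imread('pics/wrist15.png'),150,80,260,200,3,'pics/15.png')
s=manip.read_state();print(s['eef_pos'],s['force'],s['finger_gap'])
E
```

```text
[0.50994955 0.03408112 0.090591  ] [-0.45713928  0.14286971 -0.34383822] 0.05135283166560323
```

View pics/15.png

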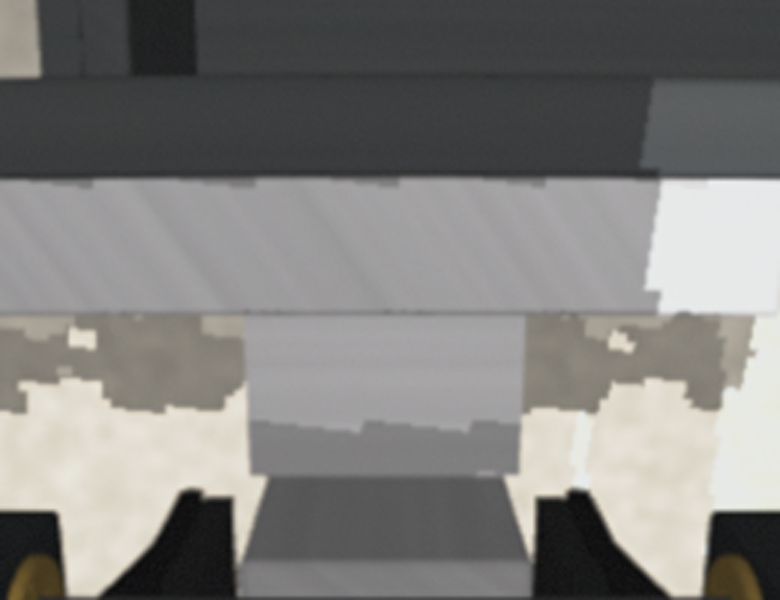

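carry_out:
  increments:
    - [[0,0,0],[0,0,-0.01],0.6]
    - [[0,0,0],[0,0,-0.03],0.6]
    - [[0,0,0],[0,0,-0.06],0.6]
    - [[0,0,0],[0,0,-0.1],0.6]
    - [[0,0,0],[0,0,-0.14],0.6]
    - [[0,0,0],[-0.05,0,-0.15],0.6]
    - [[0,0,0],[-0.09,0,-0.15],0.6]
    - [[0,0,0],[-0.09,0,-0.15],0.6]

```text
time: 19.42
eef_pos: [0.5208, -0.0595, 0.2416]
orientation: [[-0.112, 0.994, 0.001], [0.994, 0.112, -0.001], [-0.002, 0.001, -1.0]]
force: [-0.6, 0.9, -0.0]
finger_gap: 0.052
```

```bash
python3 - <<'E'
from h import *
W=manip.get_calibration('wrist');np.save('w16.npy',W,allow_pickle=True)
for n in ["wrist","scene","side"]:
    cv2.imwrite(f"pics/{n}16.png",manip.snapshot(n)[:,:,::-1])
crop(cv2.imread('pics/scene16.png'),270,110,140,110,5,'pics/16.png')
crop(cv2.imread('pics/wrist16.png'),150,0,260,200,3,'pics/16w.png')
s=manip.read_state();print(s['eef_pos'],s['force'],s['finger_gap'])
E
```

```text
[ 0.52071057 -0.05417646  0.24093997] [-0.82210308  0.39322375  0.58852669] 0.05225981905797948
```

View pics/16.png

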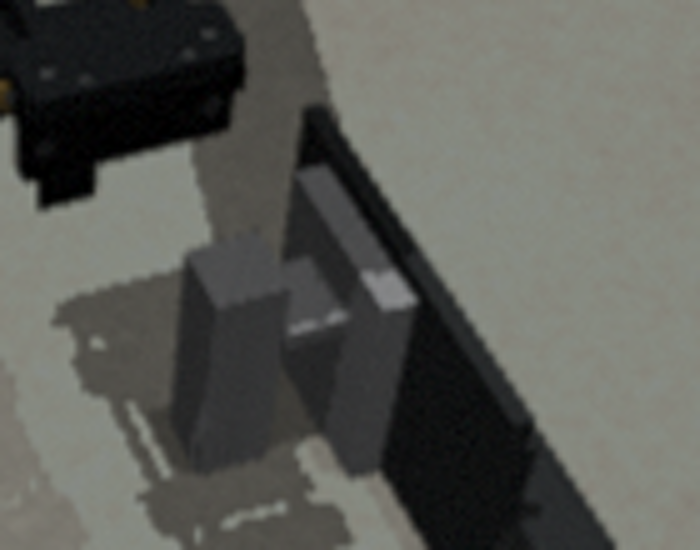

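View pics/16w.png

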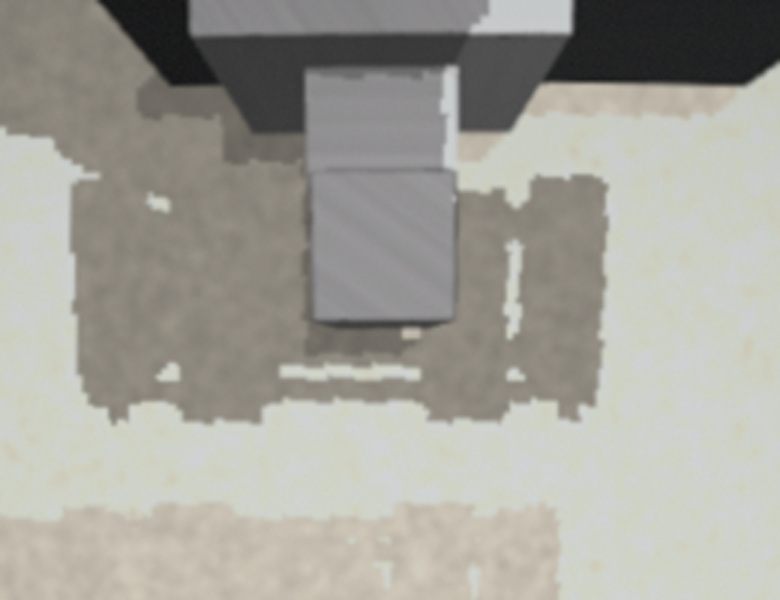

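View pics/side16.png

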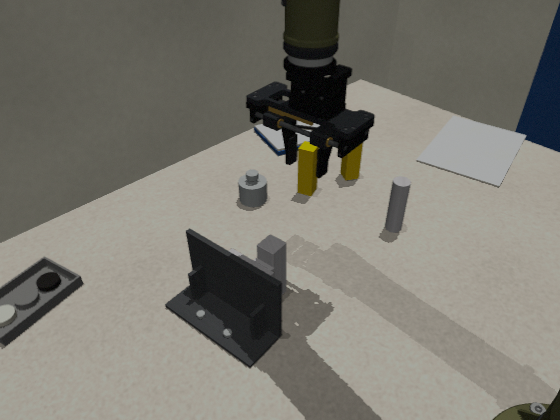

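```bash
python3 - <<'E'
from h import *
W=np.load('w16.npy',allow_pickle=True).item();a=np.radians(6.8);f=np.array([np.cos(a),np.sin(a),0]);n=np.array([-np.sin(a),np.cos(a),0])
p=lambda q:(np.array(q)+.5)/3-.5+[150,0]
A=onz(W,p([(250,132),(515,130),(170,84),(560,82),(745,81),(190,38),(572,34),(305,171),(457,171),(312,170),(456,171),(454,320),(315,320)]),[0]*5+[.12]*2+[.09]*2+[.12]*4)
for q in A: print(np.round([q@f*1e3,q@n*1e3],1))
E
```

```text
[465.6  24.7]
[557.2  24.8]
[438.5  40.9]
[572.4  40.5]
[636.8  41.8]
[466.3  23.6]
[555.8  23.9]
[490.6  -2.1]
[531.   -2.4]
[494.3  -6.4]
[528.7  -6.9]
[528.5 -41.6]
[494.3 -41.4]
```

```bash
python3 -c "
from bench import manip
print(manip.read_state()['time'],manip.close_job())"
```

```text
the job is handed in; nothing more can be done
19.575 None
```

I handed the job in at 19.6 s. The plate stands upright against the fence, and the bar stands against the middle of its rib.

- **Plate:** I pushed it along the bench by its raised edge until its foot reached the fence. I then tipped it up on its foot along the arc. At about 14 N it stopped moving against the fence. The last pictures put its back 16.1 mm from the fence face at the foot and about 17 mm at the top. The plate is 16 mm thick, so it is flush to within about 1 mm, which is all the cameras can resolve. It lies within the fence's length across its whole width.
- **Bar:** I picked out the grey square bar and told it apart from the round rod and the two yellow look-alikes. I carried it over, set it on the bench and slid it up until it touched the rib, peaking at about 7 N. I let most of that force off before opening the gripper. It measures about 0.6 mm off the rib's middle, within about half a degree of square, with no gap I could measure.
- **Bystanders:** The arm never touched the rod, the weight or the yellow bars, and they look unmoved in the last picture.

**Disagreements:** The scene and side cameras differed by several mm at the start, so I relied on the wrist camera and the contact forces. The finger-to-fence distance when the plate stopped was about 3 mm more than I had calculated. I put this down to calibration or finger width, because the later pictures show the plate flush.

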